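# Turn a shaft end for end on its V-block stand

## Robot

A 7-joint arm with a two-finger parallel gripper is mounted at the origin on a cart in front of the work surface, level with it; the furniture and walls round the work are solid. World frame = base frame: x ahead of the robot, y to its left, z up, the work surface at z = 0. Lengths are in m, angles in rad, forces in N, time in s.
With the tool pointing down it reaches from about 0.35 to 0.9 m from the base axis. Payload 8.1 kg.
Tool frame: the origin (TCP) lies at the very end of the fingers, on their centre line; the grasp point (between the pads) lies 19 mm behind it (arm.grasp_offset is the distance from the TCP to the grasp point, in m); z points along the fingers, y is the direction in which the jaws open and shut (so a half turn about z gives the same grasp; the last joint's range is limited). The gripper opens to 92 mm and grips with 3 to 60 N. Pads are 19 mm wide; open, the fingers measure 130 mm over their backs; the gripper's body (75 mm by 190 mm) begins 47 mm behind the grasp point.
Start: joints at [-1.297, 0.434, 0.025, 1.573, -0.012, 1.134, -0.075], TCP at [0.23, 0.581, 0.227] pointing down, gripper open.
Joint ranges: [-2.62, 2.62], [-0.44, 2.09], [-1.27, 1.32], [0.08, 2.57], [-1.32, 4.46], [0.12, 2], [-2.74, 2.74]. Speed limits (rad/s): [2.22, 2.22, 3.01, 3.01, 3.14, 3.14, 3.14].

## Interface

Orientations are given as a rotation vector (axis times angle).
In Python, from cell import arm, eyes, workorder gives the robot as it stands.
- The arm moves only by the shell command python3 -m inch 'ROWS' [FORCE]. ROWS is JSON, a list that holds one entry, the list of rows, each a list of 5 numbers: the closure, from 0 (fully open) to 1 (shut), then the shift along the tool's x, y, z in mm, then the turn about the tool's z in degrees. A call has 1 to 12 rows; each row shifts and turns the pose as measured when the row begins, along the tool's axes as they then stand; what a row does not reach is not made up. A row lasts 1/10 s, in which the tool goes at most 50 mm and 8.59 degrees, less where a joint would pass 70% of its speed; a pose out of reach is approached as far as the arm can. A call with a gripper value outside its range is refused whole. The fingers move at their own pace and stop on an object; FORCE is the grip in N (left out, the last holds). Time passes only in rows, so rows that do not move let the fingers close. It gives the time, the measured TCP pose, the force and the opening at its end, in the units of the state.
- arm.observe(): the state, without advancing time (a new reading comes with each control period).
- eyes.get_image(name): name is "scene" or "top" or "wrist"; returns a dict with "frame" (420x560x3 uint8, blue, green, red), "intrinsics" (3x3 intrinsics, pixels), "rvec" (rotation vector, rad) and "tvec" (3), from world to camera coordinates, as OpenCV has them; the wrist camera has in their place "T_tool_cam" (4x4, takes a point from camera to tool coordinates, whose origin is the TCP and whose axes are the flange's). Camera axes: x right, y down, z forward; pixel columns grow to the right and rows downward; lengths in m; the calibration is good to about 2 mm. A picture is of the moment at which its call begins: read the wrist's pose just before it. There is no depth.
- workorder.sign_off(): hands the job in, once; it reports no verdict.
The state is a dict: "clock": time; "joints": joint angles; "dq": joint speeds; "joint_efforts": joint torques, N m; "position": TCP position; "ee_rot": TCP orientation; "force": force on the tool from outside, world axes, zero at the start; "ft_torque": the same for the moment, N m; "width": opening from 0.0 (shut) to 1.0 (fully open).
Only numpy, scipy, OpenCV 4.12 (cv2) and the standard library are available. Lean on these libraries where they do the work, as an engineer would, in place of code of your own. Each camera call takes 0.05 s, during which the arm holds its last target.

## Task

Draw the blue sliding stop right back, take the steel shaft off its two V-blocks and turn it end for end without striking the dial gauge on its column. Lay it back in both V-blocks with the brass collar at the fixed-stop end, then slide the blue stop up again until the shaft is held against the fixed stop, with the lip over its other end. Leave the marker and the wrench beside the stand where they lie, and let everything go.

Things in the scene. Friction and masses are not known exactly. Their poses are not given: they have to be found in the camera images.
- stand: Fixed grey measuring stand, base plate 100 x 395 x 10 mm. Origin at worktop height under the middle of the shaft's place; its y axis runs along the shaft's place from the fixed stop (-y) to the blue sliding stop (+y), x to the far side, z up; it stands about 40 degrees askew, the sliding stop nearer the robot. A shaft lying in the V-blocks has its axis at x = 0, 47 mm above the worktop.
- vee_gap (a point): Point midway between the two steel V-blocks, 47 mm above the worktop (stand's x = y = 0), on the axis of a lying shaft. The blocks (60 mm along y, 48 mm across, tops 50 mm above the worktop) are centred at y = -56 and +56 mm in the stand's frame; in the 52 mm gap between them the shaft can be gripped, over the 10 mm base plate. Axes as the stand's.
- stop_face (a point): The point on the inner face of the fixed end stop (44 mm wide, 65 mm high) where the shaft's end should touch: 47 mm above the worktop, at y = -135 mm in the stand's frame. Its axes are those of the stand.
- gauge_top (a point): Top of the 14 mm column of the dial gauge, 162 mm above the worktop, at x = -66, y = -95 mm in the stand's frame: inside the circle that the shaft's ends sweep if it is turned on the spot below that height. The dial is on an arm, up to 95 mm beyond the column (stand's -x), below 145 mm. All fixed; it must not be struck.
- slide (a joint): Blue sliding stop, m: 0 nearest the fixed stop, 0.05 fully back, growing along the stand's +y; 2 N friction, stays put. Its face meets a shaft that touches the fixed stop at 0.004. Its steel lip (16 mm long, 57 to 65 mm above the worktop) overhangs the shaft's end: lift only when over 0.025. Starts at 0.009 to 0.013. Pushing the shaft along adds about 3 N.
- slide_knob (a point): Middle of the upright black knob on the blue sliding stop: 16 mm diameter, 65 to 104 mm above the worktop, this point at 86 mm; in the stand's frame at x = 0, y = 153 mm plus the slide's value. The blue block below is 38 mm (x) by 40 mm (y), its top, with the lip, 65 mm above the worktop.
- shaft_mid (a point): Middle of the loose steel shaft, on its axis: 270 mm long, 20 mm diameter, 14 mm on the last 22 mm of each end, 0.35 kg; one brass collar, 32 mm diameter, 103 to 113 mm from the middle. Its y axis points along the shaft to the collar end (any roll). Starts in the V-blocks, collar at the sliding stop, plain end 1 to 4 mm short of the fixed stop.
- shaft_collar_end (a point): Tip of the shaft's collar end, on its axis, 135 mm from the middle.
- shaft_plain_end (a point): Tip of the shaft's other, plain end, on its axis, 135 mm from the middle.
- marker_mid (a point): Middle of a black and blue marker pen, 130 mm long along its y axis, 16 mm thick, lying on the worktop on the far side of the stand. A bystander: leave it.
- wrench_mid (a point): Middle of a steel combination wrench, 155 mm long along its y axis, 28 mm wide, 7 mm thick, lying on the worktop on the near side of the stand. A bystander: leave it.

How it is judged:
On the way, in this order (a step that is already met when the one before it is completed fails the run):
1. the blue stop is drawn back, clear of the shaft's end (over 25 mm on its scale), with the shaft still on the stand (value of joint slide above 0.025 m and y of shaft_collar_end in the frame of stand above 0.12 m and z of shaft_mid in the frame of stand below 0.06 m), for 0.2 s.
2. the shaft lies reversed in both V-blocks, the collar at the fixed-stop end, the blue stop still back (over 20 mm) (x of shaft_collar_end in the frame of stand between -0.004 and 0.004 m and z of shaft_collar_end in the frame of stand between 0.043 and 0.051 m and x of shaft_plain_end in the frame of stand between -0.004 and 0.004 m and z of shaft_plain_end in the frame of stand between 0.043 and 0.051 m and y of shaft_collar_end in the frame of stand between -0.139 and -0.11 m and value of joint slide above 0.02 m), for 0.2 s.
At the end, for the whole second after the job is handed in: The shaft lies still in both V-blocks (both ends within 4 mm of the V-blocks' axis sideways and in height), reversed, so that its collar end is within 3.5 mm of the fixed stop, and the blue stop is slid up to within 4 mm of its place against the shaft (slide under 0.008), its lip over the plain end (x of shaft_collar_end in the frame of stand between -0.004 and 0.004 m and z of shaft_collar_end in the frame of stand between 0.043 and 0.051 m and x of shaft_plain_end in the frame of stand between -0.004 and 0.004 m and z of shaft_plain_end in the frame of stand between 0.043 and 0.051 m and y of shaft_collar_end in the frame of stand between -0.138 and -0.1315 m and value of joint slide below 0.008 m and linear speed of shaft below 0.02 m/s); the robot touches nothing.
It fails at once if the dial gauge or its column is struck (over 1.5 N) (contact force between gauge and anything else above 1.5 N).
It fails at once if the marker is moved by more than 20 mm (distance of marker_mid from where it was at the start of the episode above 0.02 m).
It fails at once if the wrench is moved by more than 20 mm (distance of wrench_mid from where it was at the start of the episode above 0.02 m).
It also fails if it takes over 61 s, if anything falls off the work surface, if the arm or the gripper's body presses on something with over 40 N, if the wrist force passes 120 N, or if a joint passes its speed limit or range.

## Working session

There is one attempt and no reset: what is moved stays moved. The work goes in short steps, Python scripts to look and compute and a shell command to move; the robot and the scene stay as the last step left them, time stands still between calls to the robot, and variables do not carry over. Pictures are saved under pics/ and viewed, and the job is handed in when it is done.

```bash
ls; mkdir -p pics
cat > h.py <<'E'
import numpy as np, cv2
from cell import arm, eyes, workorder
from scipy.spatial.transform import Rotation as R
def snap(name,fn=None):
    s=arm.observe(); d=eyes.get_image(name)
    if fn: cv2.imwrite('pics/'+fn,d['frame'])
    if name=='wrist':
        T=np.eye(4);T[:3,:3]=R.from_rotvec(s['ee_rot']).as_matrix();T[:3,3]=s['position']
        d['Twc']=T@np.array(d['T_tool_cam'])
    else:
        Rm=R.from_rotvec(np.ravel(d['rvec'])).as_matrix();T=np.eye(4)
        T[:3,:3]=Rm.T;T[:3,3]=-Rm.T@np.ravel(d['tvec']);d['Twc']=T
    return d
def ray(d,u,v,z):
    K=np.array(d['intrinsics']);p=np.linalg.inv(K)@[u,v,1];T=d['Twc']
    w=T[:3,:3]@p;c=T[:3,3];return c+w*(z-c[2])/w[2]
def proj(d,P):
    T=np.linalg.inv(d['Twc']);p=T[:3,:3]@np.array(P)+T[:3,3];q=np.array(d['intrinsics'])@p;return q[:2]/q[2]
E
python3 - <<'E'
from h import *
for n in ['scene','top','wrist']:
    d=snap(n,n+'0.png');print(n,d['Twc'].round(3).tolist())
print(arm.observe())
E
```

```text
pics
scene [[0.493, -0.61, 0.62, 0.052], [-0.87, -0.359, 0.339, -0.195], [0.016, -0.706, -0.708, 0.714], [0.0, 0.0, 0.0, 1.0]]
top [[0.017, -0.997, 0.071, 0.507], [-0.999, -0.019, -0.026, 0.117], [0.028, -0.071, -0.997, 0.964], [0.0, 0.0, 0.0, 1.0]]
wrist [[0.368, 0.892, 0.263, 0.16], [0.93, -0.352, -0.106, 0.61], [-0.002, 0.284, -0.959, 0.384], [0.0, 0.0, 0.0, 1.0]]
{'clock': 0.15, 'joints': array([-1.29658494,  0.43506364,  0.0250032 ,  1.57384251, -0.01161204,
        1.13398639, -0.07512248]), 'dq': array([ 0.00035332, -0.0011684 , -0.0004773 , -0.00461217, -0.00060171,
       -0.00079085, -0.00044777]), 'joint_efforts': array([ 5.41604968e-04, -6.68264651e+01,  9.85153913e-01, -3.14694965e+01,
       -6.05202466e-02,  3.93534615e-02,  1.01467638e-04]), 'position': array([0.22989444, 0.58079513, 0.22614277]), 'ee_rot': array([-5.88566255e-01, -3.08585523e+00,  1.80541637e-03]), 'force': array([ 0.56124792, -0.171126  ,  0.1943792 ]), 'ft_torque': array([ 0.00897635,  0.02242516, -0.00644412]), 'width': 1.0051834475426884}
```

View pics/scene0.png

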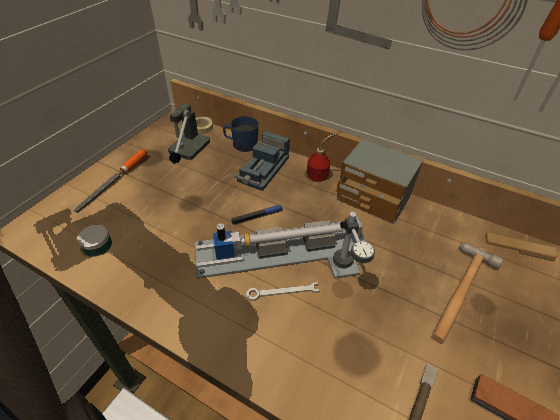

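View pics/top0.png

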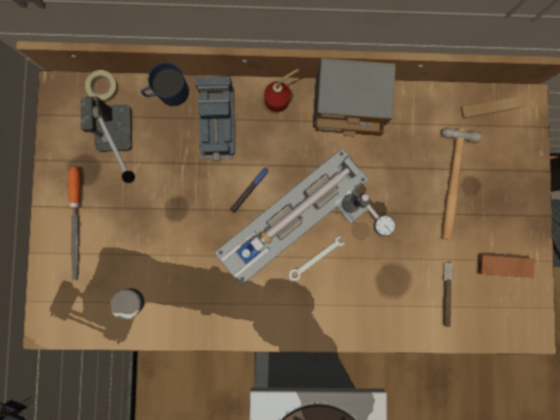

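View pics/wrist0.png

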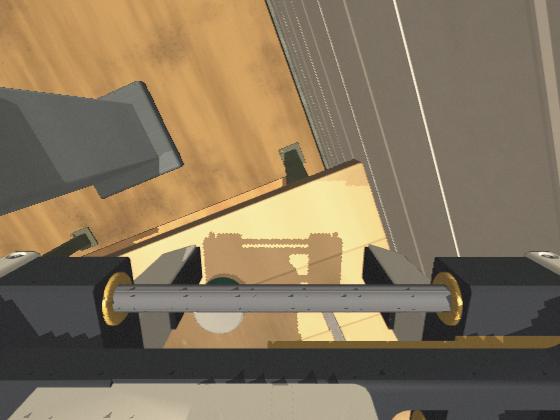

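Run:
```python
import cv2
a=cv2.imread('pics/top0.png')[140:290,205:405];cv2.imwrite('pics/topz.png',cv2.resize(a,None,fx=4,fy=4,interpolation=cv2.INTER_CUBIC))
a=cv2.imread('pics/scene0.png')[195:310,185:385];cv2.imwrite('pics/scenez.png',cv2.resize(a,None,fx=4,fy=4,interpolation=cv2.INTER_CUBIC))
```

```text
(no output)
```

View pics/topz.png

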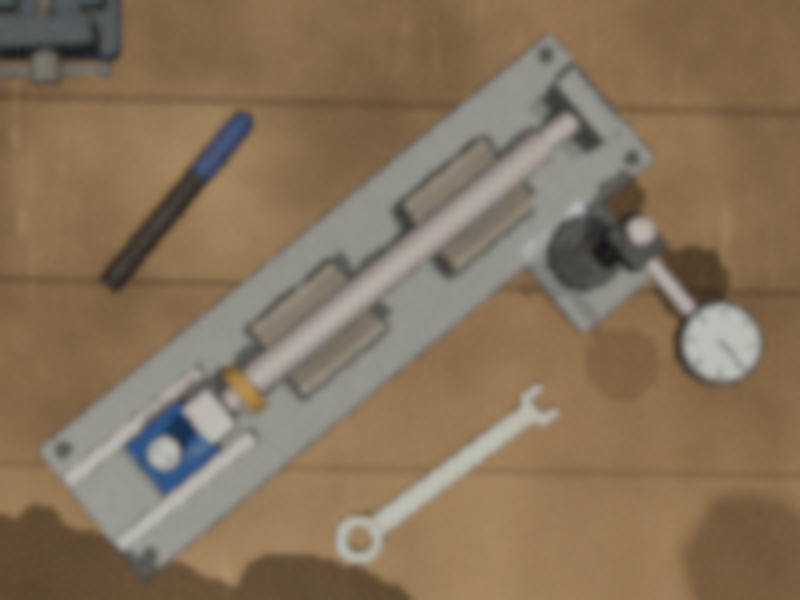

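View pics/scenez.png

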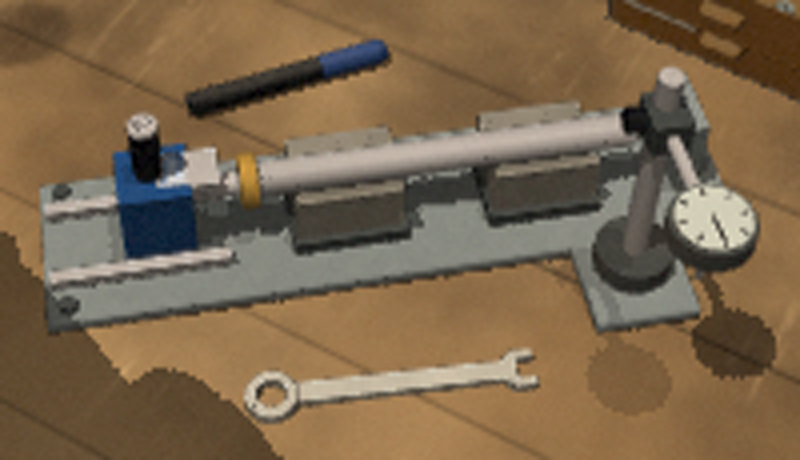

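```bash
cat > stand.py <<'E'
from h import *
d=snap('top')
g=lambda x,y,z: ray(d,205+(x+.5)/4-.5,140+(y+.5)/4-.5,z)
C=[g(548,35,.01),g(652,157,.01),g(145,577,.01),g(40,452,.01)]
for c in C: print(c.round(4))
ax=((C[3]+C[2])-(C[0]+C[1]));print('len',np.linalg.norm(ax)/2, 'ang',np.degrees(np.arctan2(ax[1],ax[0])), np.linalg.norm(C[0]-C[1]),np.linalg.norm(C[3]-C[2]))
print('centre',sum(C)/4)
print('knob',g(165,453,.104)); print('col',g(642,230,.162))
print('shaft ends mid of dia: plain',g(572,120,.054),'collar',g(243,389,.063))
print('vee mid', [g(x,y,.05) for x,y in [(487,138),(535,205),(453,272),(402,212),(340,262),(387,328),(303,396),(250,333)]])
E
python3 stand.py
```

```text
[ 0.7232 -0.0496  0.01  ]
[ 0.6505 -0.1127  0.01  ]
[0.3973 0.1843 0.01  ]
[0.4689 0.2474 0.01  ]
len 0.3906759291408995 ang 130.5083225997647 0.09620117205412117 0.09537070425753424
centre [0.55997797 0.06735618 0.01      ]
knob [0.47311113 0.16867553 0.104     ]
col [ 0.59055214 -0.07119303  0.162     ]
shaft ends mid of dia: plain [ 0.66425636 -0.05606337  0.054     ] collar [0.50762045 0.12869371 0.063     ]
vee mid [array([ 0.65347369, -0.00794745,  0.05      ]), array([ 0.61542329, -0.03583958,  0.05      ]), array([0.57611318, 0.01075565, 0.05      ]), array([0.60986503, 0.04028747, 0.05      ]), array([0.58058176, 0.07522026, 0.05      ]), array([0.54354454, 0.04794965, 0.05      ]), array([0.50427193, 0.09493615, 0.05      ]), array([0.53930551, 0.125544  , 0.05      ])]
```

```bash
cat > to.py <<'E'
# usage: to.py sx sy sz(mm, stand frame TCP target) flip(0/1)
import sys
from h import *
O=np.array([.578,.044,0]);A=np.radians(130.4)
ey=np.array([np.cos(A),np.sin(A),0]);ex=np.array([np.sin(A),-np.cos(A),0])
def where():
    s=arm.observe();M=R.from_rotvec(s['ee_rot']).as_matrix();p=s['position']-O
    return s,M,np.array([p@ex,p@ey,p[2]])*1e3
if __name__=='__main__':
    s,M,q=where()
    print('t',round(s['clock'],2),'stand pos',q.round(1),'w',round(s['width'],3),'F',s['force'].round(1),'j7',s['joints'][6].round(2),'tilt',M[:,2].round(3))
    if len(sys.argv)>3:
        t=O+(float(sys.argv[1])*ex+float(sys.argv[2])*ey)/1e3;t[2]=float(sys.argv[3])/1e3
        want=ex if int(sys.argv[4])==0 else -ex
        print('shift',(M.T@(t-s['position'])*1e3).round(1))
        w=M.T@want;print('turn',np.degrees(np.arctan2(-w[0],w[1])).round(2))
E
python3 -m inch '[[[0,0,0,0,7],[0,0,0,0,7],[0,0,0,0,7],[0,0,0,0,7],[0,0,0,0,0]]]'; python3 to.py 0 164 220 0
```

```text
clock: 0.7
position: [0.2298, 0.58, 0.225]
ee_rot: [1.343, 2.84, -0.005]
force: [-0.1, -0.3, -0.3]
width: 1.004
t 0.7 stand pos [ 82.2 633.9 225. ] w 1.004 F [-0.1 -0.3 -0.3] j7 -0.53 tilt [-0.001 -0.003 -1.   ]
shift [-471.3  -73.7    6.1]
turn -1.03
```

```bash
python3 -m inch '[[[0,-47,-7,0,-1],[0,-47,-7,0,0],[0,-47,-7,0,0],[0,-47,-7,0,0],[0,-47,-7,0,0],[0,-47,-7,0,0],[0,-47,-7,0,0],[0,-47,-7,0,0],[0,-47,-7,0,0],[0,-47,-7,0,0],[0,0,0,0,0],[0,0,0,0,0]]]'; python3 to.py 0 164 150 0
python3 - <<'E'
from h import *
from to import *
d=snap('wrist','w1.png')
P=lambda x,y,z:proj(d,O+(x*ex+y*ey)/1e3+[0,0,z/1e3]).round(0)
print(P(0,164,104),P(0,164,65))
E
```

```text
clock: 1.9
position: [0.4963, 0.167, 0.2247]
ee_rot: [1.241, 2.884, -0.004]
force: [-0.4, 1.0, -0.8]
width: 1.0
t 1.9 stand pos [ 17.5 146.6 224.7] w 1.0 F [-0.4  1.  -0.8] j7 0.43 tilt [ 0.001 -0.003 -1.   ]
shift [ 18.5 -16.4  74.7]
turn 3.05
[262. 186.] [265. 178.]
```

View pics/w1.png

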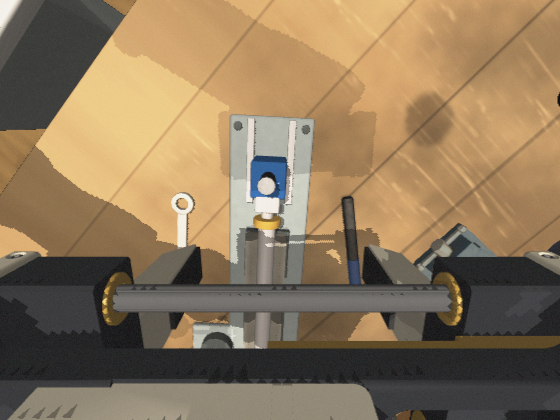

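The wrist view shows the blue stop with the knob top at about (267,186), collar at (267,222). The predicted knob top was (262,186), so the aim is off by a few mm sideways.

Run:
```python
from h import *
from to import *
d=snap('wrist')
f=d['frame'];z=cv2.resize(f[140:260,210:330],None,fx=5,fy=5,interpolation=cv2.INTER_CUBIC);cv2.imwrite('pics/w1z.png',z)
def S(u,v,z):
    p=ray(d,u,v,z/1e3)-O;return np.array([p@ex,p@ey])*1e3
print(S(267,186,104))
for uv in [(267.5,238),(265,260),(262,330)]: print(S(*uv,57))
```

```text
[  4.19690795 163.66954964]
[ 5.25686109 93.1117328 ]
[ 3.42019672 65.37646582]
[  3.21854178 -31.59029668]
```

View pics/w1z.png

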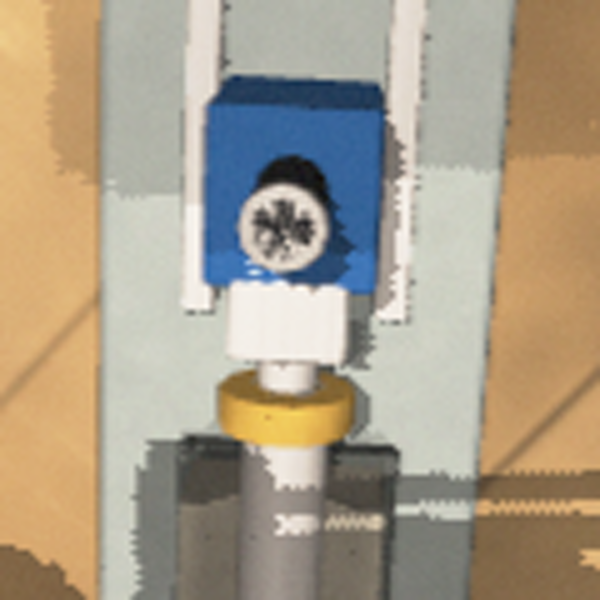

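```bash
python3 -m inch '[[[0.5,18,-14,0,3],[0.5,0,0,0,0],[0.5,0,0,0,0]]]'; python3 to.py 2.5 163.5 125 0
python3 - <<'E'
from h import *
from to import *
d=snap('wrist','w2.png')
d['frame']
E
```

```text
clock: 2.3
position: [0.471, 0.1752, 0.2245]
ee_rot: [1.303, 2.857, -0.003]
force: [0.5, 0.3, -0.0]
width: 0.788
t 2.3 stand pos [  3.6 169.2 224.5] w 0.788 F [ 0.5  0.3 -0. ] j7 0.34 tilt [ 0.001 -0.002 -1.   ]
shift [-5.5 -1.  99.5]
turn 0.58
```

View pics/w2.png

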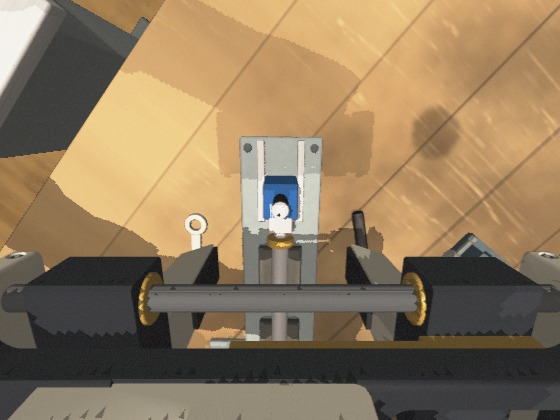

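Knob at (280,210), in line with the fingers' midline (column 280), so the sideways position is right as it is.

```bash
python3 -m inch '[[[0.5,-5,0,40,0.5],[0.5,0,0,40,0],[0.5,0,0,35,0],[0.5,0,0,25,0],[0.5,0,0,0,0]]]'; python3 to.py 3.5 163.5 71 0
```

```text
clock: 2.85
position: [0.4777, 0.176, 0.0818]
ee_rot: [1.298, 2.855, 0.006]
force: [-0.2, -0.7, 1.0]
width: 0.497
t 2.85 stand pos [  9.2 165.5  81.8] w 0.497 F [-0.2 -0.7  1. ] j7 0.43 tilt [ 0.007  0.001 -1.   ]
shift [-1.9 -5.8 10.8]
turn 0.69
```

```bash
python3 -m inch '[[[0.5,-2,-6,6,0],[0.5,0,0,4,0],[0.5,0,0,0,0],[0.5,0,0,0,0]]]'; python3 to.py 3.5 163.5 71 0
python3 - <<'E'
from h import *
d=snap('wrist','w3.png')
E
```

```text
clock: 3.25
position: [0.4766, 0.1713, 0.0741]
ee_rot: [1.294, 2.854, 0.011]
force: [0.6, -0.1, 0.2]
width: 0.499
t 3.25 stand pos [  5.3 162.7  74.1] w 0.499 F [ 0.6 -0.1  0.2] j7 0.45 tilt [ 0.01   0.003 -1.   ]
shift [ 0.8 -1.8  3.1]
turn 0.8
```

View pics/w3.png

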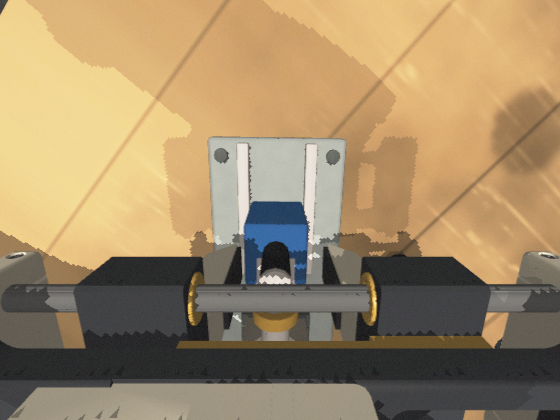

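Knob top is at about (275,280) between the fingers (midline about 282), so I shift 2 mm and close.

```bash
python3 -m inch '[[[0.6,1,-2,0,0.8],[0.8,0,0,0,0],[1,0,0,0,0],[1,0,0,0,0],[1,0,0,0,0],[1,0,0,0,0]]]' 30; python3 to.py 3.5 190 73 0
```

```text
clock: 3.9
position: [0.4732, 0.1698, 0.0754]
ee_rot: [1.317, 2.845, 0.01]
force: [0.8, 1.9, -1.2]
width: 0.169
t 3.9 stand pos [  1.7 163.7  75.4] w 0.169 F [ 0.8  1.9 -1.2] j7 0.44 tilt [ 0.009  0.003 -1.   ]
shift [26.3  1.7  2.4]
turn -0.09
```

```bash
python3 -m inch '[[[1,7,0,0,0],[1,8,0,0,0],[1,8,0,0,0],[1,8,0,0,0],[1,6,0,0,0],[1,0,0,0,0]]]'; python3 to.py 2 200 73 0
```

```text
clock: 4.5
position: [0.4477, 0.1998, 0.0754]
ee_rot: [1.317, 2.843, 0.009]
force: [1.2, -3.0, 0.8]
width: 0.166
t 4.5 stand pos [  1.8 203.1  75.4] w 0.166 F [ 1.2 -3.   0.8] j7 0.35 tilt [ 0.01   0.002 -1.   ]
shift [-3.1  0.2  2.4]
turn -0.1
```

```bash
python3 -m inch '[[[1,0,0,0,0],[0.5,0,0,0,0],[0.4,0,0,0,0],[0.4,0,0,-30,0],[0.4,0,0,-50,0],[0.2,-20,0,-45,0],[0,-45,0,0,0],[0,-45,0,0,0],[0,-45,0,0,0],[0,-30,0,0,0],[0,0,0,0,0],[0,0,0,0,0]]]'; python3 to.py 2 0 28 0
python3 - <<'E'
from h import *
d=snap('wrist','w4.png')
d=snap('top');a=d['frame'][140:290,205:405];cv2.imwrite('pics/t4.png',cv2.resize(a,None,fx=4,fy=4,interpolation=cv2.INTER_CUBIC))
E
```

```text
clock: 5.7
position: [0.5713, 0.0591, 0.2068]
ee_rot: [1.305, 2.848, 0.018]
force: [-0.2, -0.1, -0.6]
width: 0.995
t 5.7 stand pos [  4.7  15.8 206.8] w 0.995 F [-0.2 -0.1 -0.6] j7 0.68 tilt [ 0.013  0.007 -1.   ]
shift [-15.2  -5.4 178.8]
turn 0.37
```

View pics/w4.png

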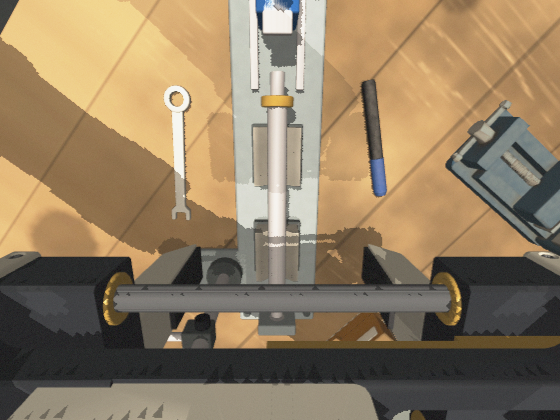

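View pics/t4.png

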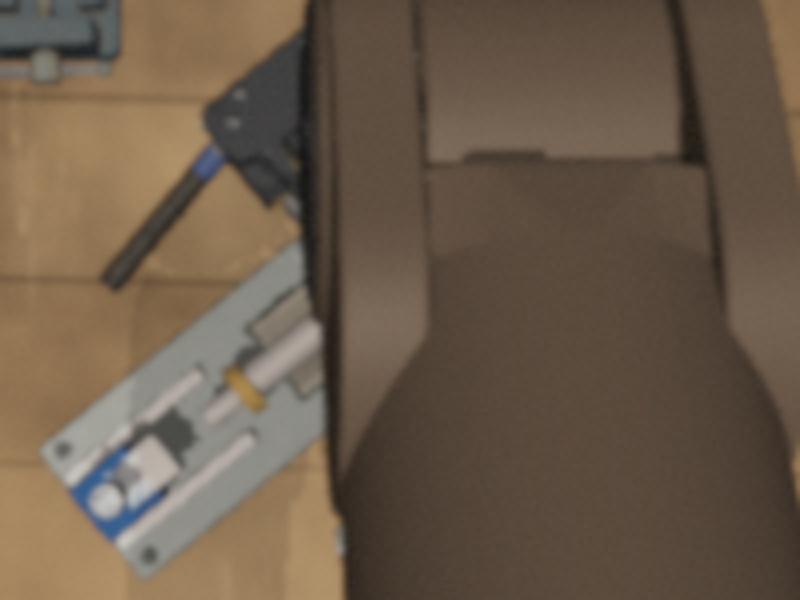

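The blue stop is fully back, with a clear gap to the shaft's end (lip end at (278,33), shaft tip at (277,72)). The shaft is still in the V-blocks and the fingers are centred near it.

```bash
python3 -m inch '[[[0.3,-12,-3,40,0.4],[0.3,0,0,40,0],[0.3,0,0,30,0],[0.3,0,0,0,0],[0.3,0,0,0,0]]]'; python3 to.py 2 3 28 0
python3 - <<'E'
from h import *
from to import *
d=snap('wrist','w5.png')
E
```

```text
clock: 6.3
position: [0.5766, 0.0582, 0.096]
ee_rot: [1.298, 2.851, 0.027]
force: [0.1, -0.1, 1.2]
width: 0.704
t 6.3 stand pos [ 8.2 11.7 96. ] w 0.704 F [ 0.1 -0.1  1.2] j7 0.76 tilt [ 0.015  0.012 -1.   ]
shift [-8.5 -7.6 67.8]
turn 0.66
```

View pics/w5.png

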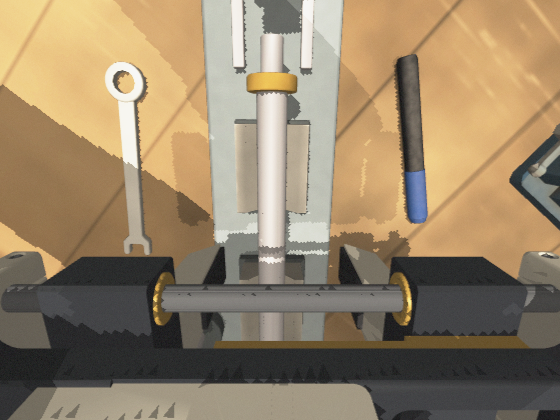

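Shaft runs at column 270, fingers' midline about 283; 7 mm to the tool's -y is due.

```bash
python3 -m inch '[[[0.3,-8,-7,0,0.7],[0.3,0,-1,25,0],[0.3,0,0,0,0],[0.3,0,0,0,0]]]'; python3 to.py 2 3 28 0
```

```text
clock: 6.75
position: [0.5801, 0.0466, 0.0774]
ee_rot: [1.313, 2.836, 0.037]
force: [0.3, 0.7, 0.5]
width: 0.701
t 6.75 stand pos [ 3.3  0.6 77.4] w 0.701 F [0.3 0.7 0.5] j7 0.79 tilt [ 0.025  0.014 -1.   ]
shift [ 2.6 -2.7 49.3]
turn -0.08
```

```bash
python3 -m inch '[[[0.3,2,-2,26,0],[0.3,0,-1,25,0],[0.3,0,0,0,0]]]'; python3 to.py 2 3 28 0
```

```text
clock: 7.05
position: [0.5816, 0.0466, 0.0307]
ee_rot: [1.311, 2.829, 0.044]
force: [0.6, -0.1, -0.7]
width: 0.699
t 7.05 stand pos [ 4.4 -0.4 30.7] w 0.699 F [ 0.6 -0.1 -0.7] j7 0.82 tilt [ 0.033  0.016 -0.999]
shift [ 3.4 -2.5  2.6]
turn -0.15
```

Run:
```python
from h import *
d=snap('wrist','w6.png')
d=snap('scene','s6.png')
```

```text
(no output)
```

View pics/w6.png

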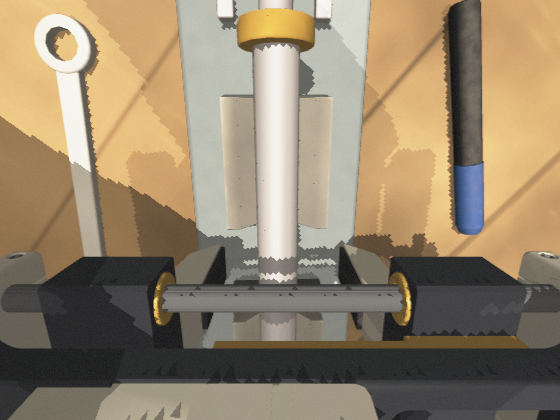

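View pics/s6.png

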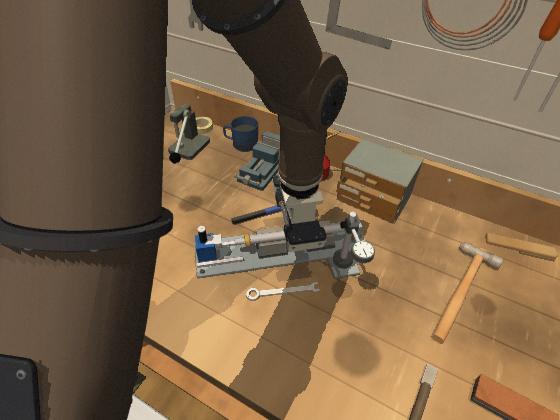

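The fingers straddle the shaft in the gap (shaft at column 276, pads at about 218 and 348), between the V-blocks and clear of the gauge. Closing.

```bash
python3 -m inch '[[[0.4,3,-3,2,0],[0.6,0,0,0,0],[0.8,0,0,0,0],[1,0,0,0,0],[1,0,0,0,0],[1,0,0,0,0]]]' 50; python3 to.py 2 3 128 0
```

```text
clock: 7.75
position: [0.58, 0.0462, 0.0355]
ee_rot: [1.309, 2.823, 0.05]
force: [-9.3, -8.3, 6.8]
width: 0.227
t 7.75 stand pos [ 2.9  0.3 35.5] w 0.227 F [-9.3 -8.3  6.8] j7 0.82 tilt [ 0.04   0.016 -0.999]
shift [  1.4   2.9 -92.5]
turn -0.19
```

The grip closed with a side load and the tool crept up 5 mm. I release, correct and regrip.

```bash
python3 -m inch '[[[0.5,0,0,0,0],[0.5,0,0,0,0],[0.5,3,-2,7,0],[0.5,0,0,0,0]]]'; python3 to.py 1 3 28 0
```

```text
clock: 8.15
position: [0.5765, 0.0473, 0.0277]
ee_rot: [1.31, 2.823, 0.049]
force: [-0.0, 0.2, 0.3]
width: 0.488
t 8.15 stand pos [ 1.   3.4 27.7] w 0.488 F [-0.   0.2  0.3] j7 0.82 tilt [ 0.04   0.016 -0.999]
shift [-0.4  0.  -0.3]
turn -0.2
```

```bash
python3 -m inch '[[[0.7,0,0,0,0],[0.75,0,0,0,0],[0.78,0,0,0,0],[0.8,0,0,0,0],[1,0,0,0,0]]]' 20; python3 to.py 1 3 28 0
```

```text
clock: 8.65
position: [0.5775, 0.0484, 0.0276]
ee_rot: [1.308, 2.822, 0.052]
force: [-0.1, -0.8, -1.9]
width: 0.207
t 8.65 stand pos [ 2.5  3.7 27.6] w 0.207 F [-0.1 -0.8 -1.9] j7 0.82 tilt [ 0.041  0.017 -0.999]
shift [-0.7 -1.5 -0.4]
turn -0.14
```

```bash
python3 -m inch '[[[1,0,0,0,0],[1,0,0,-8,0],[1,0,0,-15,0],[1,0,1,-25,0],[1,0,0,0,0]]]' 55; python3 to.py 2 3 215 0
python3 - <<'E'
from h import *
d=snap('wrist','w7.png')
d=snap('scene','s7.png')
E
```

```text
clock: 9.15
position: [0.5739, 0.0471, 0.0767]
ee_rot: [1.311, 2.826, 0.046]
force: [1.0, -0.2, -2.9]
width: 0.204
t 9.15 stand pos [-1.1  5.  76.7] w 0.204 F [ 1.  -0.2 -2.9] j7 0.79 tilt [ 0.036  0.016 -0.999]
shift [  -3.6    8.4 -138.1]
turn -0.19
```

View pics/w7.png

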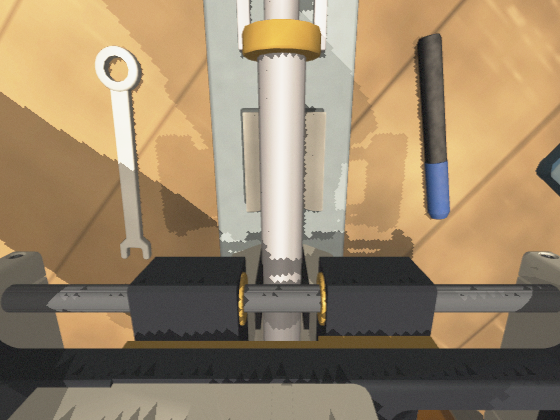

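View pics/s7.png

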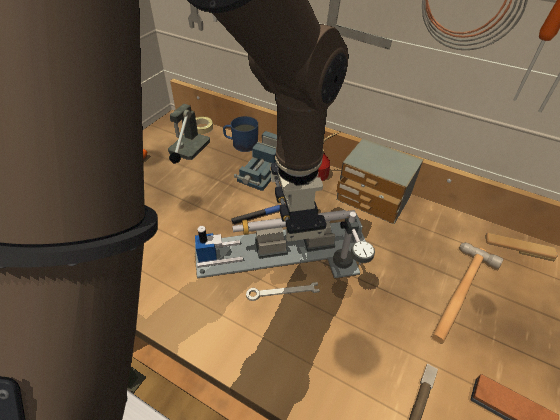

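Shaft is held level, clear of the V-blocks, with the collar at (282,40) toward the slide end. Lifting above the gauge.

```bash
python3 -m inch '[[[1,0,3,-40,0],[1,0,3,-40,0],[1,0,3,-40,0],[1,-2,2,-35,0],[1,0,0,0,0]]]'; python3 to.py 2 3 225 0
```

```text
clock: 9.75
position: [0.5726, 0.0501, 0.2274]
ee_rot: [1.317, 2.839, 0.03]
force: [1.3, -1.0, -3.3]
width: 0.202
t 9.75 stand pos [-2.000e-01  8.100e+00  2.274e+02] w 0.202 F [ 1.3 -1.  -3.3] j7 0.69 tilt [ 0.019  0.012 -1.   ]
shift [-5.1  2.1  2.4]
turn -0.17
```

```bash
python3 -m inch '[[[1,0,0,0,4],[1,0,0,0,8],[1,0,0,0,8],[1,0,0,0,8],[1,0,0,0,8],[1,0,0,0,8],[1,0,0,0,8],[1,0,0,0,8],[1,0,0,0,8],[1,0,0,0,8],[1,0,0,0,4],[1,0,0,0,0]]]'; python3 to.py 2 3 225 1
```

```text
clock: 10.95
position: [0.5601, 0.0495, 0.204]
ee_rot: [-2.874, -1.247, 0.016]
force: [-0.2, -0.8, -3.4]
width: 0.201
t 10.95 stand pos [-10.1  15.8 204. ] w 0.201 F [-0.2 -0.8 -3.4] j7 -0.59 tilt [-0.013  0.004 -1.   ]
shift [ 10.4  13.8 -21.2]
turn 96.49
```

```bash
python3 -m inch '[[[1,10,14,-22,0],[1,0,0,-2,8],[1,0,0,-2,8],[1,0,0,-2,8],[1,0,0,-2,8],[1,0,0,-2,8],[1,0,0,-2,8],[1,0,0,-2,8],[1,0,0,-2,8],[1,0,0,-2,8],[1,0,0,-2,8],[1,0,0,-2,6]]]'; python3 to.py 2 3 215 1
```

```text
clock: 12.15
position: [0.5702, 0.0469, 0.2327]
ee_rot: [2.931, -1.089, -0.052]
force: [0.2, -0.7, -4.1]
width: 0.203
t 12.15 stand pos [ -4.    7.3 232.7] w 0.203 F [ 0.2 -0.7 -4.1] j7 -1.88 tilt [-0.036 -0.002 -0.999]
shift [ 5.6 -5.7 17.4]
turn 8.81
```

```bash
python3 -m inch '[[[1,0,0,0,6],[1,0,0,0,3],[1,3,-3,0,0],[1,0,0,0,0]]]'; python3 to.py 2 5 215 1
python3 - <<'E'
from h import *
d=snap('wrist','w8.png')
d=snap('scene','s8.png')
E
```

```text
clock: 12.55
position: [0.5728, 0.0468, 0.2277]
ee_rot: [2.83, -1.312, -0.057]
force: [0.7, -0.6, -2.7]
width: 0.204
t 12.55 stand pos [ -2.1   5.5 227.7] w 0.204 F [ 0.7 -0.6 -2.7] j7 -2.0 tilt [-0.042 -0.004 -0.999]
shift [ 0.8 -4.6 12.5]
turn -0.17
```

View pics/w8.png

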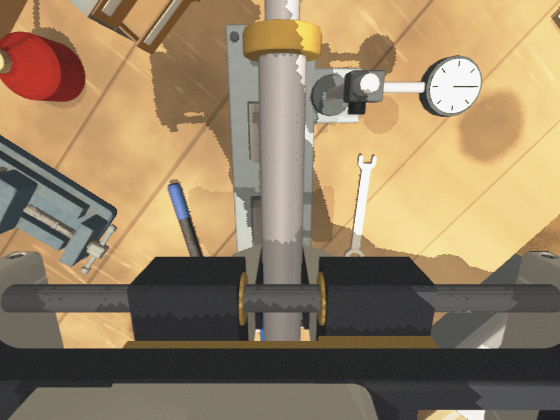

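View pics/s8.png

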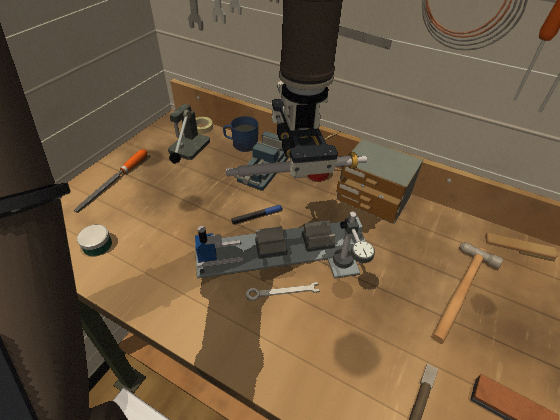

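The shaft is reversed, collar at (282,40) in the wrist view on the gauge side, and high above the gauge. Now lowering in stages.

```bash
python3 -m inch '[[[1,0,-4,25,0],[1,1,-2,30,0],[1,1,-2,30,0],[1,1,-2,30,0],[1,0,0,0,0],[1,0,0,0,0]]]'; python3 to.py 1 5 60 1
```

```text
clock: 13.25
position: [0.5789, 0.0501, 0.1105]
ee_rot: [2.838, -1.302, -0.054]
force: [0.6, 0.5, -2.4]
width: 0.202
t 13.25 stand pos [  4.6   4.1 110.5] w 0.202 F [ 0.6  0.5 -2.4] j7 -1.9 tilt [-0.039 -0.003 -0.999]
shift [ 0.3  2.  50.6]
turn 0.29
```

```bash
python3 -m inch '[[[1,0,2,15,0],[1,0,0,15,0],[1,0,0,15,0],[1,0,0,0,0],[1,0,0,0,0]]]'; python3 to.py 1 5 28 1
python3 - <<'E'
from h import *
d=snap('wrist','w9.png')
d=snap('scene');cv2.imwrite('pics/s9.png',cv2.resize(d['frame'][130:310,185:385],None,fx=3.3,fy=3.3))
E
```

```text
clock: 13.75
position: [0.5773, 0.0485, 0.0652]
ee_rot: [2.842, -1.301, -0.048]
force: [0.4, 1.2, -2.6]
width: 0.203
t 13.75 stand pos [ 2.4  3.8 65.2] w 0.203 F [ 0.4  1.2 -2.6] j7 -1.85 tilt [-0.035 -0.002 -0.999]
shift [-0.4  0.4 37.3]
turn 0.39
```

View pics/w9.png

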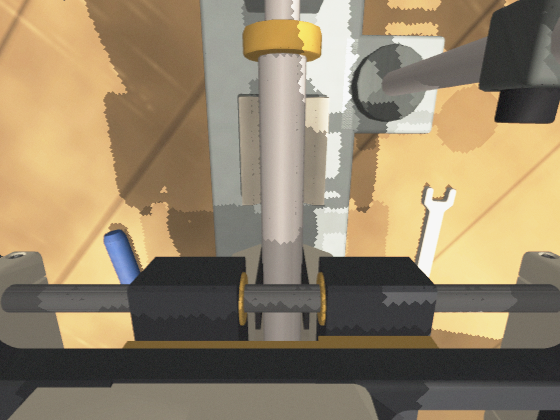

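View pics/s9.png

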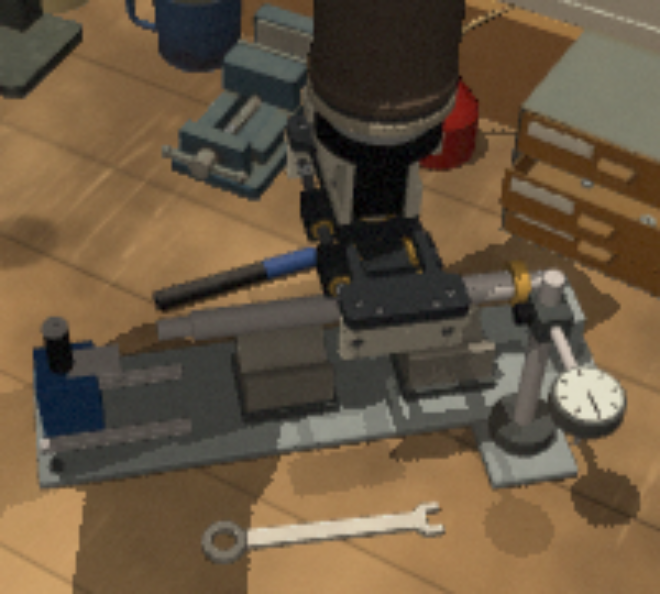

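The shaft (column 282) lies over the V-block's middle (about 284), with the collar beyond the block. Continuing down gently.

```bash
python3 -m inch '[[[1,0,0,12,0.4],[1,0,0,10,0],[1,0,0,5,0],[1,0,0,0,0],[1,0,0,0,0]]]'; python3 to.py 1 5 28 1
```

```text
clock: 14.35
position: [0.5769, 0.0487, 0.0366]
ee_rot: [2.838, -1.311, -0.047]
force: [-0.0, -0.5, -2.8]
width: 0.206
t 14.35 stand pos [ 2.2  4.3 36.6] w 0.206 F [-0.  -0.5 -2.8] j7 -1.83 tilt [-0.034 -0.002 -0.999]
shift [-0.5  0.9  8.6]
turn -0.01
```

```bash
python3 -m inch '[[[1,0,1,4,0],[1,0,0,2,0],[1,0,0,0,0]]]'; python3 to.py 1 5 28 1
```

```text
clock: 14.65
position: [0.5762, 0.0479, 0.0305]
ee_rot: [2.838, -1.311, -0.046]
force: [-0.5, -0.2, -2.4]
width: 0.204
t 14.65 stand pos [ 1.1  4.1 30.5] w 0.204 F [-0.5 -0.2 -2.4] j7 -1.82 tilt [-0.033 -0.001 -0.999]
shift [-0.8  0.1  2.6]
turn -0.01
```

```bash
python3 -m inch '[[[1,0,0,2,0],[1,0,0,1,0],[1,0,0,0,0]]]'; python3 to.py 1 5 28 1
```

```text
clock: 14.95
position: [0.5762, 0.0478, 0.0277]
ee_rot: [2.838, -1.311, -0.045]
force: [-0.4, -0.4, -1.6]
width: 0.203
t 14.95 stand pos [ 1.1  4.1 27.7] w 0.203 F [-0.4 -0.4 -1.6] j7 -1.81 tilt [-0.032 -0.001 -0.999]
shift [-0.9  0.1 -0.3]
turn -0.02
```

```bash
python3 -m inch '[[[1,0,0,1,0],[0.8,0,0,0,0],[0.7,0,0,0,0],[0.5,0,0,0,0],[0.4,0,0,0,0],[0.4,0,0,0,0]]]'; python3 to.py 1 5 28 1
python3 - <<'E'
from h import *
d=snap('wrist','w10.png')
d=snap('scene');cv2.imwrite('pics/s10.png',cv2.resize(d['frame'][130:310,185:385],None,fx=3.3,fy=3.3))
E
```

```text
clock: 15.55
position: [0.5774, 0.0476, 0.0283]
ee_rot: [2.84, -1.312, -0.042]
force: [0.0, 0.7, -0.2]
width: 0.504
t 15.55 stand pos [ 1.9  3.1 28.3] w 0.504 F [ 0.   0.7 -0.2] j7 -1.81 tilt [-0.03  -0.001 -1.   ]
shift [-1.9  0.9  0.4]
turn -0.02
```

View pics/w10.png

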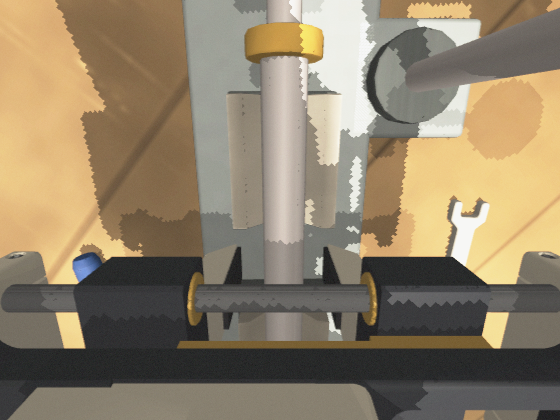

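View pics/s10.png

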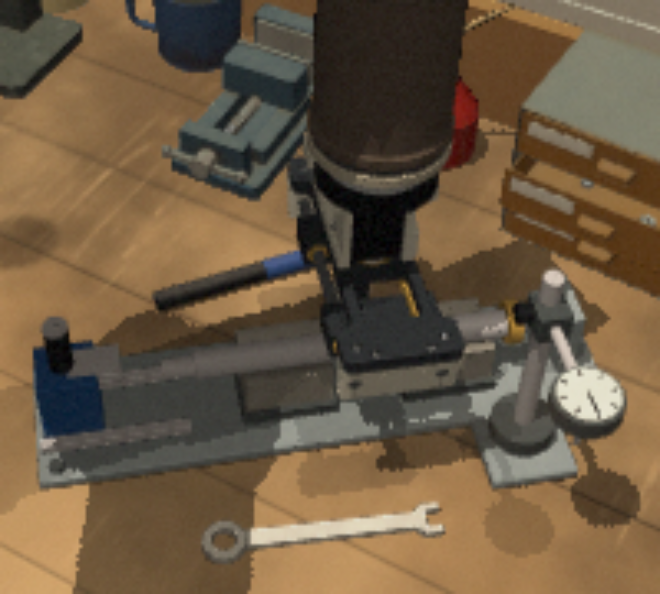

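The shaft is released and lying in the blocks, collar at (284,42) at the fixed-stop end. Retreating upward, then back toward the knob, turning back.

```bash
python3 -m inch '[[[0.4,0,0,-30,0],[0.4,0,0,-45,0],[0.4,0,0,-45,0],[0.4,0,0,-45,0],[0.4,-30,0,-25,0],[0.4,-40,0,0,0],[0.4,-40,0,0,0],[0.4,-40,0,0,0],[0.4,0,0,0,0],[0.4,0,0,0,0]]]'; python3 to.py 2 200 220 0
python3 - <<'E'
from h import *
from to import *
d=snap('top');a=d['frame'][140:290,205:405];cv2.imwrite('pics/t11.png',cv2.resize(a,None,fx=4,fy=4,interpolation=cv2.INTER_CUBIC))
d=snap('wrist','w11.png')
E
```

```text
clock: 16.65
position: [0.4833, 0.1648, 0.2284]
ee_rot: [2.838, -1.315, -0.043]
force: [0.6, -0.7, 0.4]
width: 0.599
t 16.65 stand pos [  6.2 153.4 228.4] w 0.599 F [ 0.6 -0.7  0.4] j7 -2.27 tilt [-0.031 -0.001 -1.   ]
shift [-46.4   4.1   9.4]
turn 179.86
```

View pics/w11.png

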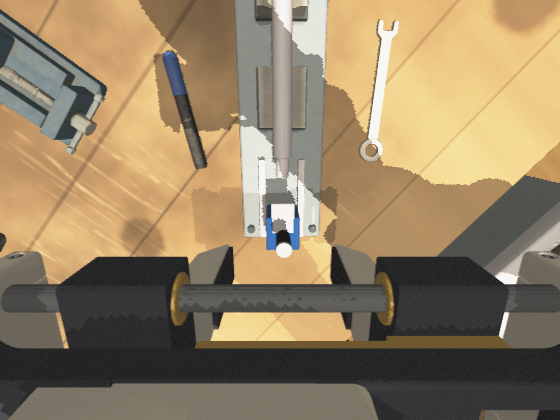

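View pics/t11.png

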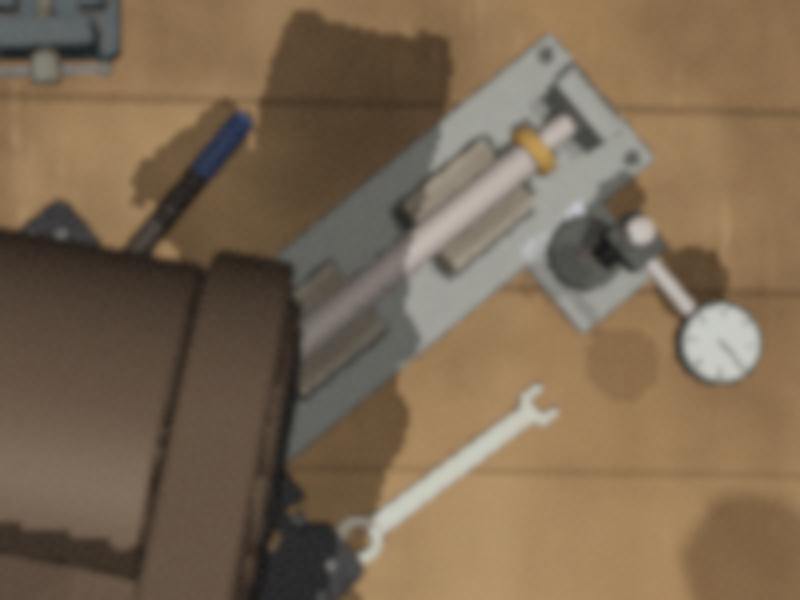

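The shaft is seated in both blocks, collar by the fixed stop in the top view at (535,148). Blue stop is still back, knob at (283,250) on the midline; joint 7 has room, so I needn't turn back.

```bash
python3 -m inch '[[[0.4,-45,0,0,0],[0.4,0,0,30,0],[0.4,0,0,40,0],[0.4,0,0,20,0],[0.4,0,0,0,0],[0.4,0,0,0,0]]]'; python3 to.py 2 203 73 1
python3 - <<'E'
from h import *
d=snap('wrist','w12.png')
E
```

```text
clock: 17.35
position: [0.4566, 0.1956, 0.1376]
ee_rot: [2.832, -1.327, -0.033]
force: [-0.2, -0.9, -0.0]
width: 0.598
t 17.35 stand pos [  5.8 194.1 137.6] w 0.598 F [-0.2 -0.9 -0. ] j7 -2.27 tilt [-0.025 -0.004 -1.   ]
shift [-8.   2.5 64.8]
turn -0.61
```

View pics/w12.png

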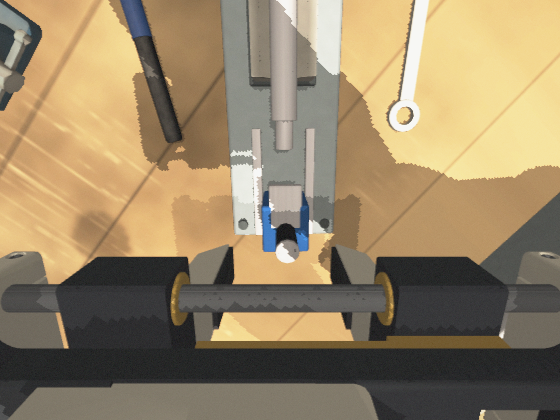

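Knob top at (288,250), still ahead of the fingers, with the midline about 283. Shift and go down.

```bash
python3 -m inch '[[[0.4,-8,2,0,0],[0.4,0,0,0,0],[0.4,-1,1,25,0],[0.4,0,0,25,0],[0.4,0,0,0,0],[0.4,0,0,0,0]]]'; python3 to.py 2 203 75 1
python3 - <<'E'
from h import *
d=snap('wrist','w13.png')
E
```

```text
clock: 18.0
position: [0.4514, 0.2017, 0.0924]
ee_rot: [2.839, -1.331, -0.024]
force: [-0.2, -0.0, -0.5]
width: 0.595
t 18.0 stand pos [  5.8 202.2  92.4] w 0.595 F [-0.2 -0.  -0.5] j7 -2.22 tilt [-0.017  0.001 -1.   ]
shift [-0.6  3.6 17.4]
turn -0.65
```

View pics/w13.png

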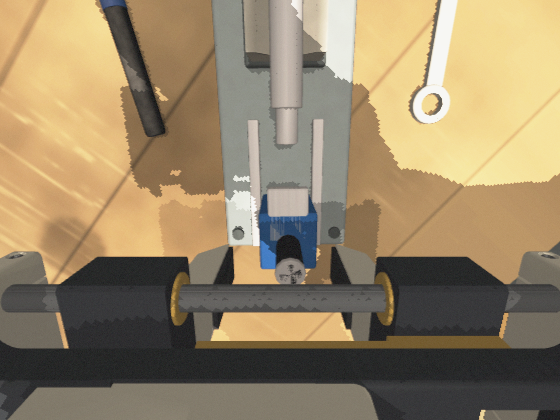

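Knob top at (290,270), about 3 mm to tool +y of the midline.

```bash
python3 -m inch '[[[0.4,-1,3,9,-0.5],[0.5,0,1,7,0],[0.6,0,0,0,0],[0.6,0,0,0,0]]]'; python3 to.py 2 203 75 1
python3 -m inch '[[[0.7,0,0,0,0],[0.8,0,0,0,0],[1,0,0,0,0],[1,0,0,0,0],[1,0,0,0,0]]]' 30; python3 to.py 2 157 75 1
```

```text
clock: 18.45
position: [0.4483, 0.2007, 0.0775]
ee_rot: [2.849, -1.318, -0.022]
force: [-0.2, 0.2, -0.3]
width: 0.413
t 18.45 stand pos [  2.8 203.4  77.5] w 0.413 F [-0.2  0.2 -0.3] j7 -2.18 tilt [-0.014  0.004 -1.   ]
shift [0.4 0.8 2.5]
turn -0.05
clock: 18.95
position: [0.4474, 0.1997, 0.0778]
ee_rot: [2.847, -1.318, -0.024]
force: [0.7, 1.0, -1.5]
width: 0.167
t 18.95 stand pos [  1.5 203.2  77.8] w 0.167 F [ 0.7  1.  -1.5] j7 -2.18 tilt [-0.015  0.003 -1.   ]
shift [46.2 -0.6  2.2]
turn -0.1
```

```bash
python3 -m inch '[[[1,6,0,0,0],[1,8,0,0,0],[1,8,0,0,0],[1,6,0,0,0],[1,4,0,0,0],[1,0,0,0,0]]]'; python3 to.py 2 157 75 1
```

```text
clock: 19.55
position: [0.4681, 0.1754, 0.0778]
ee_rot: [2.849, -1.317, -0.029]
force: [-1.2, -0.4, 1.9]
width: 0.166
t 19.55 stand pos [  1.5 171.3  77.8] w 0.166 F [-1.2 -0.4  1.9] j7 -2.13 tilt [-0.018  0.005 -1.   ]
shift [14.3 -0.5  2.6]
turn -0.0
```

```bash
python3 -m inch '[[[1,4,0,0,0],[1,4,0,0,0],[1,2,0,0,0],[1,0,0,0,0]]]'; python3 to.py 2 157 75 1;  python3 -m inch '[[[1,2,0,0,0],[1,2,0,0,0],[1,0,0,0,0]]]'; python3 to.py 2 157 75 1
```

```text
clock: 19.95
position: [0.4744, 0.168, 0.0778]
ee_rot: [2.85, -1.316, -0.031]
force: [-0.8, -0.3, 2.3]
width: 0.168
t 19.95 stand pos [  1.5 161.5  77.8] w 0.168 F [-0.8 -0.3  2.3] j7 -2.11 tilt [-0.019  0.006 -1.   ]
shift [ 4.6 -0.5  2.7]
turn 0.03
clock: 20.25
position: [0.4758, 0.1664, 0.0778]
ee_rot: [2.851, -1.314, -0.035]
force: [-0.7, -2.5, 2.2]
width: 0.165
t 20.25 stand pos [  1.5 159.4  77.8] w 0.165 F [-0.7 -2.5  2.2] j7 -2.11 tilt [-0.021  0.008 -1.   ]
shift [ 2.5 -0.5  2.7]
turn 0.1
```

```bash
python3 -m inch '[[[1,3,0,0,0],[1,3,0,0,0],[1,3,0,0,0]]]'; python3 to.py 2 157 75 1;  python3 -m inch '[[[1,3,0,0,0],[1,4,0,0,0],[1,4,0,0,0]]]'; python3 to.py 2 157 75 1
```

```text
clock: 20.55
position: [0.4772, 0.1647, 0.0777]
ee_rot: [-2.854, 1.308, 0.054]
force: [-12.2, 7.8, 18.8]
width: 0.165
t 20.55 stand pos [  1.5 157.2  77.7] w 0.165 F [-12.2   7.8  18.8] j7 -2.09 tilt [-0.031  0.016 -0.999]
shift [ 0.3 -0.6  2.7]
turn 0.34
clock: 20.85
position: [0.4773, 0.1645, 0.0775]
ee_rot: [-2.853, 1.296, 0.083]
force: [-13.8, 9.1, 18.6]
width: 0.17
t 20.85 stand pos [  1.4 157.   77.5] w 0.17 F [-13.8   9.1  18.6] j7 -2.08 tilt [-0.046  0.028 -0.999]
shift [ 0.1 -0.6  2.5]
turn 0.71
```

The stop met resistance at 157 mm (slide about 0.004, 16 N), which means the shaft is against the fixed stop. Releasing and lifting.

```bash
python3 -m inch '[[[0.8,0,0,0,0],[0.6,0,0,0,0],[0.4,0,0,0,0],[0.4,0,0,0,0],[0.4,0,0,0,0]]]'; python3 to.py 2 157 75 1
```

```text
clock: 21.35
position: [0.4782, 0.1653, 0.0773]
ee_rot: [-2.853, 1.294, 0.08]
force: [-0.4, -0.1, 0.2]
width: 0.501
t 21.35 stand pos [  2.6 157.   77.3] w 0.501 F [-0.4 -0.1  0.2] j7 -2.08 tilt [-0.044  0.028 -0.999]
shift [0.1 0.6 2.3]
turn 0.79
```

```bash
python3 -m inch '[[[0.4,0,0,-20,0],[0.4,0,0,-40,0],[0.4,0,0,-45,0],[0.4,-45,0,-10,0],[0.4,-45,0,0,0],[0.4,-45,0,0,0],[0.4,-45,0,0,0],[0.4,-45,0,0,0],[0.4,-45,0,0,0],[0.4,0,0,0,0],[0.4,0,0,0,0]]]'; python3 to.py 2 157 75 1
python3 - <<'E'
from h import *
d=snap('top','t14f.png');a=d['frame'][140:290,205:405];cv2.imwrite('pics/t14.png',cv2.resize(a,None,fx=4,fy=4,interpolation=cv2.INTER_CUBIC))
d=snap('scene');cv2.imwrite('pics/s14.png',cv2.resize(d['frame'][195:310,185:385],None,fx=4,fy=4,interpolation=cv2.INTER_CUBIC))
E
```

```text
clock: 22.45
position: [0.3054, 0.3719, 0.2067]
ee_rot: [-2.854, 1.291, 0.079]
force: [-0.2, 0.2, -0.7]
width: 0.603
t 22.45 stand pos [  4.9 426.4 206.7] w 0.603 F [-0.2  0.2 -0.7] j7 -2.74 tilt [-0.043  0.028 -0.999]
shift [275.5   5.6 118.3]
turn 0.91
```

View pics/t14.png

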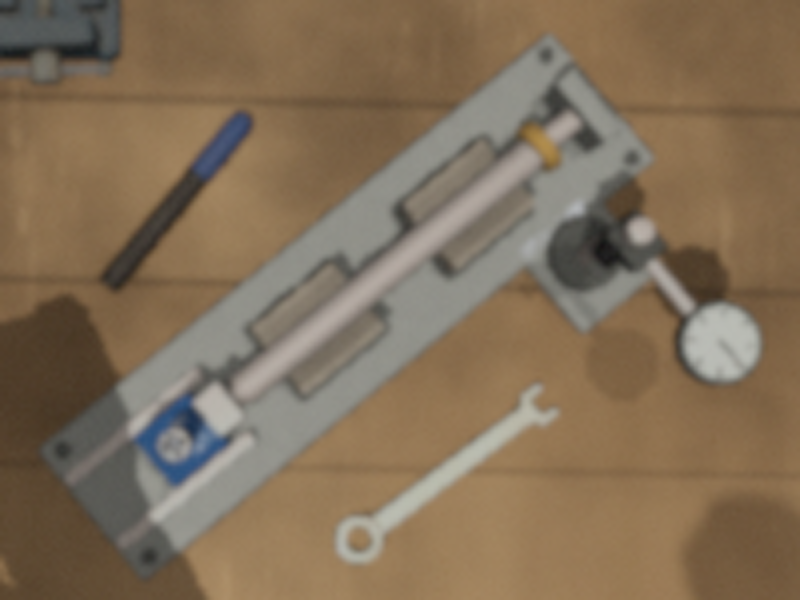

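View pics/s14.png

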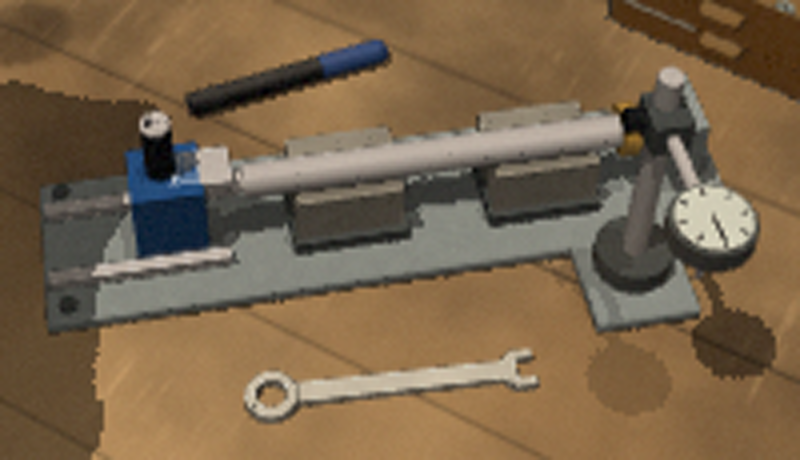

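```bash
python3 -m inch '[[[0.4,0,0,0,-6],[0.4,0,0,0,-4],[0.4,0,0,0,0],[0.4,0,0,0,0]]]'; python3 to.py; sed -i 's/165,453/176,444/;s/572,120,.054/577,119,.054/;s/243,389,.063/540,145,.063/' stand.py
python3 - <<'E'
from to import *
d=snap('top')
S=lambda x,y,z:(lambda p:np.round([p@ex*1e3,p@ey*1e3],1))(ray(d,205+(x+.5)/4-.5,140+(y+.5)/4-.5,z)-O)
print('knob before',S(165,453,.104),'now',S(176,444,.104),'back',S(105,500,.104),'collar',S(540,145,.063),'was',S(243,389,.063))
workorder.sign_off()
E
```

```text
clock: 22.95
position: [0.3102, 0.367, 0.2072]
ee_rot: [-2.945, 1.049, 0.078]
force: [-0.4, -1.4, -0.4]
width: 0.603
t 22.95 stand pos [  5.4 419.6 207.2] w 0.603 F [-0.4 -1.4 -0.4] j7 -2.61 tilt [-0.042  0.03  -0.999]
knob before [  0.9 162.9] now [  0.9 155.5] back [  1.9 202.8] collar [   1.3 -106.5] was [  1.3 110.1]
the job is handed in; nothing more can be done
```

The shaft is turned end for end and held between the stops, and the job was handed in at about 23 s of the 61 s allowed. No verdict is reported, so this rests on my own checks.

**What I did:** I drew the blue stop back about 39 mm, to roughly 0.050 on its scale. I then lifted the shaft by the gap between the V-blocks and turned it about 180° above the height of the gauge. I laid it back with the collar at the fixed-stop end and pushed the stop up until it was blocked. Then I let go and moved the arm clear.

**Last checks:**
- **Stop position:** The gripper blocked at 157 mm along the stand with about 16 N, which puts the slide near 0.004. The top camera put the knob at 155.5 mm (slide near 0.0025), so the two disagree by about 1.5 mm, within calibration. Both are under the 0.008 limit.
- **Shaft position:** The collar's measured place agreed within a couple of mm with the shaft being against the fixed stop. The pictures show the shaft lying in both V-blocks with the lip over its plain end. I did not measure the heights of its ends.
- **Gauge and bystanders:** The marker and wrench look unmoved in the last pictures. I saw no sign of contact with the gauge, though I have no force reading for it.

**What went less well:**
- My first grip on the shaft was off-centre, with about 12 N sideways, so I released it and gripped again.
- The tool gradually tilted by up to 3°.
- The last joint reached its -2.74 limit as the arm withdrew, so I turned it back to -2.61 before handing in. I did not see whether it passed the limit.

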